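Set up the ticket rail of a bakery counter

ROBOT

A 6-joint arm with a two-finger parallel gripper is mounted at the origin on the work surface. World frame = base frame: x ahead of the robot, y to its left, z up, the work surface at z = 0. Lengths are in mm, angles in rad, forces in N, time in s.
With the tool pointing down it reaches from about 275 to 825 mm from the base axis. Payload 4.9 kg.
Tool frame: the origin (TCP) lies at the very end of the fingers, on their centre line; the grasp point (between the pads) lies 19 mm behind it; z points along the fingers, y is the direction in which the jaws open and shut (so a half turn about z gives the same grasp; the last joint's range is limited). The gripper opens to 85 mm and grips with 20 to 120 N. Pads are 22 mm wide; open, the fingers measure 114 mm over their backs; the gripper's body (76 mm by 85 mm) begins 54 mm behind the grasp point. The pads swing forward as they close: fully open they stand 13 mm farther back than shut.
Start: joints at [1.146, 0.326, -0.193, 1.052, 0, 1.437], TCP at [157.689, 526.928, 231.281] pointing down, gripper open.
Joint ranges: [-2.65, 2.65], [-0.97, 1.79], [-1.3, 1.35], [-1.93, 2.1], [-1.47, 1.37], [-3.14, 3.14]. Speed limits (rad/s): [2.57, 2.57, 3.14, 3.14, 3.14, 3.14].

INTERFACE

Orientations are given as [roll, pitch, yaw] about the fixed x, y, z axes, in that order (R = Rz(yaw) Ry(pitch) Rx(roll)).
In Python, from bench import bot, solve_ik, imaging gives the robot as it stands. Calls block until the motion is done:
- bot.move_ptp(position, orientation): joint-space move of the TCP to a pose.
- bot.movel(position, rot=None, max_speed=150, threshold=None): straight line of the TCP; rot=None keeps the orientation; max_speed is the mean speed in mm/s. With threshold (N) it stops when the force on the tool has changed by that much, and returns True; else False.
- bot.move_j(angles): joint-space move.
- bot.grip(opening, effort=None): opening from 0.0 (shut) to 1.0 (fully open); effort is the grip in N (None keeps the last); returns when the fingers have stopped.
- bot.dwell(seconds).
- solve_ik(position, orientation): joint angles nearest the present ones, or None.
- bot.get_state(): the state.
- imaging.capture(name): name is "side" or "top"; returns the picture (384x512x3 uint8, blue, green, red); there is no depth.
- imaging.camera_model(name): a dict with "K" (3x3 intrinsics, pixels), "position" and "rotation" of the camera in the world. Camera axes: x right, y up, looking along -z (the intrinsics and any distortion apply to the point x, -y, -z); pixel columns grow to the right and rows downward; lengths in mm; the calibration is good to about 2 mm. A picture is of the moment at which its call begins. camera_model takes no time and is no camera call.
A pose or a line that the arm cannot do raises bot.IKError and nothing moves.
- bot.sign_off(): hands the job in, once; it reports no verdict.
The state is a dict: "t": time; "qpos": joint angles; "joint_velocities": joint speeds; "effort": joint torques, N m; "tcp_pos": TCP position; "orientation": TCP orientation; "contact_force": force on the tool from outside, world axes, zero at the start; "wrist_torque": the same for the moment, N m; "opening": opening from 0.0 (shut) to 1.0 (fully open).
Only numpy, scipy, OpenCV 4.12 (cv2) and the standard library are available. Lean on these libraries where they do the work, as an engineer would, in place of code of your own. Each camera call takes 0.05 s, during which the arm holds its last target. There are 200 camera calls.

TASK

Set up the ticket rail in front of the bread baskets: turn the knob until the brass pointer of the end stop stands at the line on the marker block, open the gate at the rail's mouth, and slide every metal-footed ticket holder on the counter into the rail so that they stand in one closed row, foot against foot, with the first against the end stop. Then shut the gate fully, with the pointer still at the line, and leave the other things on the counter (the wooden card stand too) where they are.

Things in the scene. Friction and masses are not known exactly. Their poses are not given: they have to be found in the camera images.
- rail: fixed aluminium channel along its own y, 52 mm wide outside, running from y = -150 (closed) to +100 mm (open mouth). Origin on the counter, on its centre line; z up. Inside 40 mm wide; floor 6 mm above the counter; 9 mm from floor to two overhanging lips (their top at 19 mm), which leave an 18 mm wide slot along the centre. The knob stands on a 62 x 66 x 40 mm housing centred at y = -190 mm.
- mouth (a point): middle of the rail's open mouth, on the channel floor (rail x = 0, y = +100, z = 6 mm); axes as the rail's. Things enter along the rail's -y. Beyond the mouth the walls flare outwards to y = +122 mm and the flat floor (60 mm wide, 6 mm high) goes on as an open landing to y = +175 mm; the gate, 8 mm thick, crosses it at y = +131 mm.
- stop_knob (a joint): turn of the black knob on the housing, 0 to 7 rad, growing clockwise as seen from above. It drives the end stop: 6 mm along the rail's +y (towards the mouth) per radian. It takes about 0.11 N m, stays where it is left and can be turned in several grasps.
- stop_knob_grip (a point): on the knob's vertical axis at the height to grip, 77 mm above the counter. The grip is an upright bar 42 x 14 mm, along this point's own x axis (it turns with the knob), its top 7 mm above the point; below it is a disc 44 mm across whose top is 23 mm under the point.
- end_stop (a joint): travel of the end stop inside the channel, 0 to 0.043 m along the rail's +y, driven by the knob alone; a push of over about 18 N along the rail forces it back.
- pointer_tip (a point): tip of the thin brass pointer on the end stop, which reaches out over the rail's far (+x) lip, 23 mm above the counter; moves with the stop; axes as the rail's.
- stop_face (a point): middle of the end stop's face towards the mouth (8 mm nearer the mouth than the pointer), at the channel floor; the first ticket's foot comes to bear on it; axes as the rail's.
- marker: a small aluminium block 12 x 16 x 21 mm standing just beside the far (+x) wall of the rail, with a dark line across the middle of its top: the mark for the pointer. Origin under its centre, the line at its y = 0; axes parallel to the rail's.
- mouth_gate (a joint): travel of the gate across the rail's mouth along the rail's +x: 0 = shut (blocks the channel), 0.046 m = fully open (clear of a ticket's foot). It starts shut or partly open and stays where it is left; takes about 2 N.
- gate_grip (a point): on the gate's upright black grip, 14 mm (rail x) by 20 mm (rail y), 14 to 60 mm above the counter: this point is on the grip's axis 50 mm above the counter. When shut it lies 29 mm to +x of the rail's centre line, at rail y = +131 mm; axes as the rail's.
- ticket1: ticket holder (None at the start = absent; all alike): steel foot 36 (own x) x 44 (own y) x 6 mm, neck 10 (x) x 14 (y) mm, above it an upright grey plate with a blank white card, 10 mm thick (x), 40 mm wide (y), 30 to 80 mm above the underside; 140 g. Origin under the foot's centre, z up; either way round fits. In the rail its y lies along the rail, its foot under the lips, 2 mm play each side.
- ticket2: ticket holder (None at the start = absent; all alike): steel foot 36 (own x) x 44 (own y) x 6 mm, neck 10 (x) x 14 (y) mm, above it an upright grey plate with a blank white card, 10 mm thick (x), 40 mm wide (y), 30 to 80 mm above the underside; 140 g. Origin under the foot's centre, z up; either way round fits. In the rail its y lies along the rail, its foot under the lips, 2 mm play each side.
- ticket3: ticket holder (None at the start = absent; all alike): steel foot 36 (own x) x 44 (own y) x 6 mm, neck 10 (x) x 14 (y) mm, above it an upright grey plate with a blank white card, 10 mm thick (x), 40 mm wide (y), 30 to 80 mm above the underside; 140 g. Origin under the foot's centre, z up; either way round fits. In the rail its y lies along the rail, its foot under the lips, 2 mm play each side.
- ticket4: ticket holder (None at the start = absent; all alike): steel foot 36 (own x) x 44 (own y) x 6 mm, neck 10 (x) x 14 (y) mm, above it an upright grey plate with a blank white card, 10 mm thick (x), 40 mm wide (y), 30 to 80 mm above the underside; 140 g. Origin under the foot's centre, z up; either way round fits. In the rail its y lies along the rail, its foot under the lips, 2 mm play each side.
- card_stand: leave alone: a wooden block 46 x 60 x 22 mm with an upright white card in it, 71 mm tall, no metal foot; a table card that does not belong in the rail; origin under its centre.
- shaker: leave alone: a round glass jar with a steel cap, 54 mm across, 110 mm tall; origin under its centre.
- tongs: leave alone: steel serving tongs lying flat, about 240 mm long, 12 mm thick; origin near the middle of their length.
- roll: leave alone: a bread roll, 80 mm across, 46 mm tall; origin under its centre.
- cup_stack: leave alone: a stack of white paper cups, 82 mm across at the top, 160 mm tall; origin under its centre.
Mind the look-alikes: they are no part of the job. Leave any black or green look-alike of the ticket2 alone.

How it is judged (in metres and radians):
At the end, for the whole second after the job is handed in: Pointer within 2.5 mm of the marker line along the rail; every ticket holder present stands upright in the channel (foot under the lips), one of them within 4 mm of the end stop and each within 4 mm of its neighbour, in one row; gate shut to within 5 mm; all at rest (y of pointer_tip in the frame of marker between -0.0025 and 0.0025 m and value of joint mouth_gate below 0.005 m and y of any of ticket1, ticket2, ticket3, ticket4 in the frame of stop_face below 0.026 m and x of ticket1 in the frame of rail between -0.007 and 0.007 m and z of ticket1 in the frame of rail between 0.003 and 0.011 m and angle between each of ticket1, ticket2, ticket3, ticket4's own z axis and vertical below 0.15 rad and y of ticket1 in the frame of stop_face between 0.018 and 0.161 m and (horizontal distance between ticket1 and ticket2 below 0.048 m or horizontal distance between ticket1 and ticket3 below 0.048 m or horizontal distance between ticket1 and ticket4 below 0.048 m) and linear speed of each of ticket1, ticket2, ticket3, ticket4 below 0.01 m/s and x of ticket2 in the frame of rail between -0.007 and 0.007 m and z of ticket2 in the frame of rail between 0.003 and 0.011 m and y of ticket2 in the frame of stop_face between 0.018 and 0.161 m and (horizontal distance between ticket2 and ticket1 below 0.048 m or horizontal distance between ticket2 and ticket3 below 0.048 m or horizontal distance between ticket2 and ticket4 below 0.048 m) and x of ticket3 in the frame of rail between -0.007 and 0.007 m and z of ticket3 in the frame of rail between 0.003 and 0.011 m and y of ticket3 in the frame of stop_face between 0.018 and 0.161 m and (horizontal distance between ticket3 and ticket1 below 0.048 m or horizontal distance between ticket3 and ticket2 below 0.048 m or horizontal distance between ticket3 and ticket4 below 0.048 m) and x of ticket4 in the frame of rail between -0.007 and 0.007 m and z of ticket4 in the frame of rail between 0.003 and 0.011 m and y of ticket4 in the frame of stop_face between 0.018 and 0.161 m and (horizontal distance between ticket4 and ticket1 below 0.048 m or horizontal distance between ticket4 and ticket2 below 0.048 m or horizontal distance between ticket4 and ticket3 below 0.048 m)); the robot touches nothing.
It fails at once if one of the other loose things (card stand, shaker, tongs, roll, cups) is pushed more than 6 cm from its place (distance of any of card_stand, shaker, tongs, roll, cup_stack from where it was at the start of the episode above 0.06 m).
Of ticket1, ticket2, ticket3, ticket4 only 2 to 4 are there at a start; the rules pass over those that are not, and their reading is None.
At some moment in a run one of ticket1, ticket2, ticket3, ticket4 may be knocked a few centimetres aside while the robot is not near it.
It also fails if it takes over 210 s, if anything falls off the work surface, if the arm or the gripper's body presses on something with over 40 N, if the wrist force passes 120 N, or if a joint passes its speed limit or range.

## Working session

There is one attempt and no reset: what is moved stays moved. The work goes in short steps, each a Python script; the robot and the scene stay as the last script left them, time stands still between calls to the robot, and variables do not carry over. Pictures are saved under pics/ and viewed, about 12 in all and at most 16, crops included, and the job is handed in when it is done.

```bash
ls; mkdir -p pics
python3 - <<'E'
from bench import bot, imaging
import cv2
for n in("top","side"):
    cv2.imwrite(f"pics/{n}0.png",cv2.resize(imaging.capture(n),(800,600),interpolation=cv2.INTER_CUBIC))
    m=imaging.camera_model(n); print(n,m)
s=bot.get_state(); print(s["t"],s["orientation"],s["tcp_pos"])
E
```

```text
pics
top {'K': array([[433.85404155,   0.        , 257.535198  ],
       [  0.        , 433.85404155, 193.13848807],
       [  0.        ,   0.        ,   1.        ]]), 'position': array([ 434.55065391,  -19.3634032 , 1241.57828877]), 'rotation': array([ 0.09891769,  0.00774442, -1.54436395])}
side {'K': array([[385.85120776,   0.        , 260.78220361],
       [  0.        , 385.85120776, 195.02320893],
       [  0.        ,   0.        ,   1.        ]]), 'position': array([366.77803783, 696.81164726, 811.32511542]), 'rotation': array([ 0.79879947,  0.00333443, -2.89167545])}
0.1 [-3.14005987e+00 -2.05949530e-04  2.85080808e+00] [157.46120464 526.44992054 230.5794185 ]
```

View pics/top0.png

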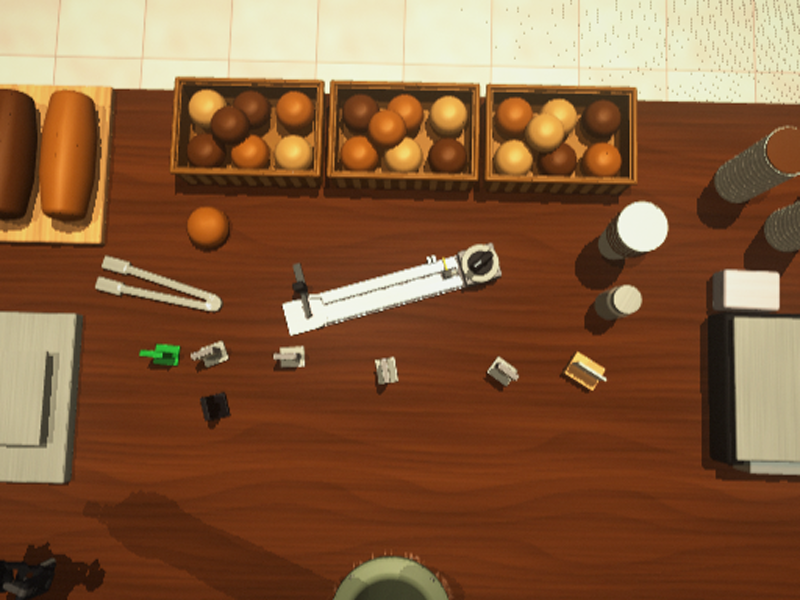

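View pics/side0.png

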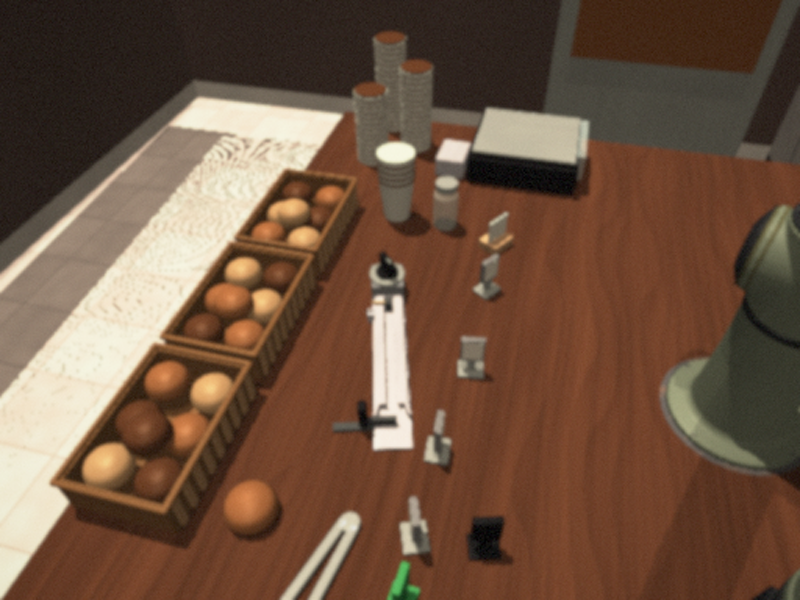

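Top view (800x600 pixels): the grey metal-footed tickets are at (212,354), (290,356), (386,370) and (502,370). The look-alikes are green (163,354), black (215,405) and the wooden stand (585,370). Next comes one enlarged crop to confirm, plus contours.

```bash
cat > h.py <<'E'
import numpy as np, cv2
from scipy.spatial.transform import Rotation as R
from bench import bot, solve_ik, imaging
M={n:imaging.camera_model(n) for n in("top","side")}
def plane(n,px,z):
    m=M[n];K=np.array(m["K"]);px=np.atleast_2d(px).astype(float)
    d=np.c_[(px[:,0]-K[0,2])/K[0,0],-(px[:,1]-K[1,2])/K[1,1],-np.ones(len(px))]
    d=R.from_euler("xyz",m["rotation"]).apply(d);p=np.array(m["position"])
    return p+d*((z-p[2])/d[:,2])[:,None]
def proj(n,P):
    m=M[n];K=np.array(m["K"])
    c=R.from_euler("xyz",m["rotation"]).inv().apply(np.atleast_2d(P)-m["position"])
    return np.c_[K[0,2]+K[0,0]*c[:,0]/-c[:,2],K[1,2]-K[1,1]*c[:,1]/-c[:,2]]
E
python3 - <<'E'
from h import *
im=imaging.capture("top"); cv2.imwrite("pics/raw.png",im)
c=im[145:270,125:335]; cv2.imwrite("pics/c1.png",cv2.resize(c,None,fx=3.8,fy=3.8,interpolation=cv2.INTER_CUBIC))
hsv=cv2.cvtColor(im,cv2.COLOR_BGR2HSV)
m=((hsv[...,1]<75)&(hsv[...,2]>70)).astype(np.uint8); m[:145]=0;m[275:]=0
n,l,st,ce=cv2.connectedComponentsWithStats(m)
for i in range(1,n):
    if st[i,4]>25: print(st[i],ce[i].round(1),plane("top",ce[i],6)[0].round(0))
print(proj("top",[[0,0,0]]))
E
```

```text
[395 145  32  16 412] [410.8 151.4] [ 689. -445.    6.]
[ 181  156  140   59 2819] [246.5 186.2] [576.  26.   6.]
[ 61 165  81  34 793] [ 98.8 183.6] [573. 451.   6.]
[188 169   7  12  49] [190.8 174.4] [606. 187.   6.]
[ 456  173   43   26 1031] [478.  185.4] [ 595. -635.    6.]
[392 183  18  18 252] [400.8 191.4] [ 572. -415.    6.]
[   0  200   49   75 3321] [ 22.6 236. ] [417. 659.   6.]
[ 469  202   43   73 3032] [490.4 238.1] [ 446. -667.    6.]
[122 219  24  15 155] [135.5 226.2] [453. 338.   6.]
[175 222  20  13 190] [186.  228.2] [451. 194.   6.]
[240 228  15  18 185] [247.1 236.9] [432.  20.   6.]
[312 229  20  18 169] [321.4 237.3] [ 436. -191.    6.]
[370 232  18  12  46] [378.6 237.4] [ 440. -352.    6.]
[[249.81533953 394.77869309]]
```

View pics/c1.png

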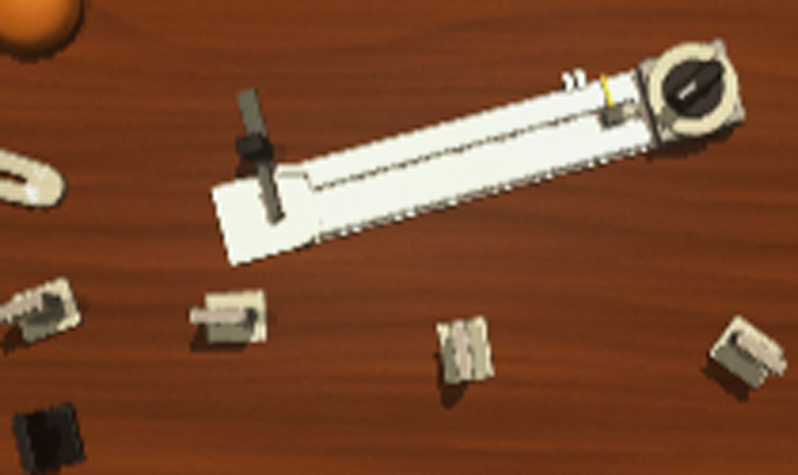

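The crop confirms four grey steel-footed tickets at (40,310), (230,317), (464,350) and (748,351). The black one at (48,437) and the green and wooden ones are excluded. Next is a mosaic of enlarged tiles to read off corners.

Run:
```python
from h import *
im=cv2.imread("pics/raw.png")
T=[(118,215),(170,213),(228,215),(302,215),(268,155),(175,160),(180,185),(295,150)]
rows=[]
for r in (T[:4],T[4:]):
    tiles=[]
    for x,y in r:
        t=cv2.resize(im[y:y+38,x:x+38],None,fx=5.2,fy=5.2,interpolation=cv2.INTER_CUBIC)
        t[:, ::1]; t[-1]=255;t[:,-1]=255; tiles.append(t)
    rows.append(np.hstack(tiles))
v=np.vstack(rows);print(v.shape);cv2.imwrite("pics/mos.png",v)
# rail edges
g=cv2.cvtColor(im,cv2.COLOR_BGR2GRAY).astype(float)
top=[];bot_=[]
for c in range(214,262):
    col=g[:,c]; 
    w=np.where(col[155:225]>120)[0]+155
    w=w[w>165]
    # contiguous from strongest
    e=w[0]; top.append((c,e-1+(120-col[e-1])/(col[e]-col[e-1])))
    b=w[-1]; bot_.append((c,b+(col[b]-120)/(col[b]-col[b+1])))
for nm,e,z in(("far",top,19),("near19",bot_,19),("near0",bot_,0)):
    P=plane("top",np.array(e),z)[:,:2]
    f=np.polyfit(P[:,1],P[:,0],1); r=P[:,0]-np.polyval(f,P[:,1]); k=abs(r)<2.5
    f=np.polyfit(P[k,1],P[k,0],1); print(nm,f,np.arctan(f[0]),r.std(),k.sum())
```

```text
(396, 792, 3)
far [-3.07735810e-01  6.14110229e+02] -0.2985386712165212 0.41399032840481015 48
near19 [-3.09560999e-01  5.50537926e+02] -0.3002051088870421 1.3121892186366728 45
near0 [-3.09560999e-01  5.52433631e+02] -0.300205108887041 1.3325818555606523 45
```

View pics/mos.png

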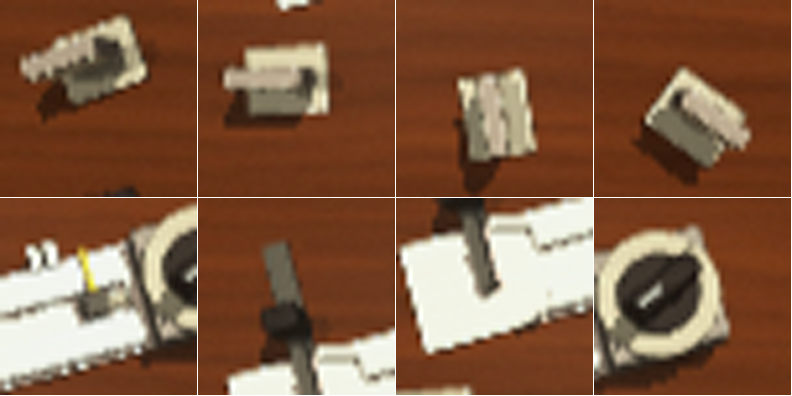

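```bash
cat >> h.py <<'E'
def railfit(im):
    g=cv2.cvtColor(im,cv2.COLOR_BGR2GRAY).astype(float);E=[[],[]]
    for c in range(214,262):
        col=g[:,c]; w=np.where(col[166:225]>120)[0]+166
        e,b=w[0],w[-1]
        E[0].append((c,e-1+(120-col[e-1])/(col[e]-col[e-1])));E[1].append((c,b+(col[b]-120)/(col[b]-col[b+1])))
    out=[]
    for e in E:
        P=plane("top",np.array(e),6)[:,:2]
        f=np.polyfit(P[:,1],P[:,0],1); r=P[:,0]-np.polyval(f,P[:,1]); k=abs(r)<2
        out.append(np.polyfit(P[k,1],P[k,0],1))
    return out
E
python3 - <<'E'
from h import *
im=cv2.imread("pics/raw.png")
a,b=railfit(im);f=(a+b)/2;th=-np.arctan(f[0]);print("far,near",a,b,"width",(a[1]-b[1])*np.cos(th),"yaw",th)
ex=np.array([np.cos(th),np.sin(th)]);ey=np.array([-np.sin(th),np.cos(th)])
def nat(o,t,off): return [o[0]+(t[0]-off[0])/5.2-.5,o[1]+(t[1]-off[1])/5.2-.5]
o=np.array([f[1],0.])
L=plane("top",[nat((180,185),(401,246),(396,198)),nat((180,185),(428,352),(396,198))],6)[:,:2].mean(0)
O=o+ey*((L-o)@ey-175)   # rail origin
print("origin",O)
rl=lambda p:np.array([(p[:2]-O)@ex,(p[:2]-O)@ey]).round(1)
k=plane("top",nat((295,150),(660,290),(594,198)),54)[0];print("knob",k,rl(k))
p=plane("top",nat((268,155),(82,250),(0,198)),23)[0];m=plane("top",nat((268,155),(43,256),(0,198)),21)[0];print("ptr",rl(p),"mark",rl(m))
g=plane("top",nat((175,160),(285,320),(198,198)),60)[0];print("gate",g,rl(g))
for n,o_,c,d,off in(("A",(118,215),(101.5,60),(-72,23),0),("B",(170,213),(287,80),(80,-4),198),("C",(228,215),(497,116),(14,79),396),("D",(302,215),(698,117),(67,45),594)):
    c=np.array(c,float);d=np.array(d)/np.hypot(*d)*30
    P=plane("top",[nat(o_,c,(off,0)),nat(o_,c+d,(off,0))],6);v=P[1]-P[0]
    print(n,P[0].round(1),"yaw of own y",np.arctan2(v[1],v[0]).round(3))
st=bot.get_state();print(st["qpos"])
for y in(0,.5): print(y,solve_ik([600,-100,100],[np.pi,0,y]))
E
```

```text
far,near [-3.07735810e-01  6.16082895e+02] [-3.09719628e-01  5.51927278e+02] width 61.30072343571154 yaw 0.29944451842118497
origin [572.18211959  38.29577455]
knob [ 627.7121322  -142.39763937   54.        ] [  -0.2 -189. ]
ptr [  29.4 -130.4] mark [  32.3 -109.2]
gate [574.93898699 175.68098648  60.        ] [ 43.2 130.5]
A [454.  333.9   6. ] yaw of own y 1.907
B [452.5 192.4   6. ] yaw of own y -1.495
C [431.8  20.2   6. ] yaw of own y -2.937
D [ 436.8 -190.8    6. ] yaw of own y -2.138
[ 1.14581108e+00  3.26790236e-01 -1.93338837e-01  1.05201413e+00
 -1.51995315e-05  1.43660621e+00]
0 [-0.28644354  0.54293952 -0.20987744  0.81797937  0.          2.85514912]
0.5 [-0.28644354  0.54293952 -0.20987744  0.81797937  0.          2.35514912]
```

Geometry is self-consistent: knob at rail (-0.2,-189), gate y 130.5, gate about 14 mm open, pointer about 21 mm short of the line. I'll do the gate and then the knob.

```bash
cat >> h.py <<'E'
TH=0.2994; O=np.array([572.18,38.3]); EX=np.array([np.cos(TH),np.sin(TH)]);EY=np.array([-np.sin(TH),np.cos(TH)])
W=lambda x,y,z:[*(O+x*EX+y*EY),z]
RL=lambda p:np.array([(np.array(p[:2])-O)@EX,(np.array(p[:2])-O)@EY])
def yw(y,lo=None):  # down orientation; choose yaw mod pi so that j6 is mid-range
    return [np.pi,0,y]
def best(pos,y):
    c=[]
    for k in(-2,-1,0,1,2):
        q=solve_ik(pos,[np.pi,0,y+k*np.pi])
        if q is not None: c.append((abs(q[5]),y+k*np.pi))
    return min(c)[1]
def st(tag=""):
    s=bot.get_state();print(tag,round(s["t"],1),"rail",RL(s["tcp_pos"]).round(1),"z",round(s["tcp_pos"][2],1),"F",np.round(s["contact_force"],1),"op",round(s["opening"],3),"j6",round(s["qpos"][5],2))
    return s
E
python3 - <<'E'
from h import *
y=TH+np.pi/2; y=best(W(43,130.5,150),y)
bot.grip(0.6,40)
bot.move_ptp(W(43.2,130.5,130),[np.pi,0,y])
bot.movel(W(43.2,130.5,33),max_speed=120); st("at gate")
bot.grip(0.0,30); s=st("gripped")
x0=RL(s["tcp_pos"])[0]
print(bot.movel(W(75,130.5,33),max_speed=60,threshold=25)); st("opened")
bot.grip(0.6); bot.movel(W(75,130.5,140),max_speed=200)
# knob
ky=-.57; p=W(0,-190,140)
bot.grip(0.75); bot.move_ptp(p,[np.pi,0,ky]); st("over knob")
im=imaging.capture("side");cv2.imwrite("pics/s1.png",im)
u,v=proj("side",W(0,-190,77))[0].astype(int);print(u,v)
cv2.imwrite("pics/s1c.png",cv2.resize(im[v-50:v+50,u-60:u+60],None,fx=5,fy=5,interpolation=cv2.INTER_CUBIC))
E
```

```text
at gate 3.5 rail [ 43.9 130.5] z 33.7 F [ 0.3 -0.5 -0.2] op 0.6 j6 1.45
gripped 4.0 rail [ 43.9 130.4] z 33.8 F [-0.1  0.6  4.5] op 0.157 j6 1.45
False
opened 4.6 rail [ 75.  130.4] z 33.8 F [-2.  -0.7  7.1] op 0.163 j6 1.45
over knob 9.7 rail [ 1.000e-01 -1.899e+02] z 140.0 F [ 0.4  0.3 -0.2] op 0.747 j6 -2.91
246 165
```

View pics/s1c.png

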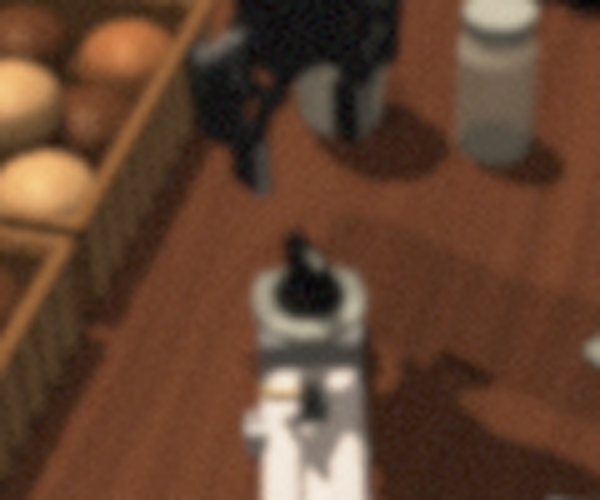

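The gate is open and the gripper is centred above the knob at (305,290), jaws across the bar. Next I turn the knob.

Run:
```python
from h import *
ky=-.57
bot.movel(W(0,-190,59.5),max_speed=100,threshold=15); st("down")
bot.grip(0.0,80); s=st("grip"); print(s["orientation"])
a=0
while a<3.3:
    a=min(a+.55,3.3); bot.movel(W(0,-190,59.5),rot=[np.pi,0,ky-a],max_speed=60)
s=st("turned"); print(s["orientation"],s["wrist_torque"])
```

```text
down 10.7 rail [   0.5 -190.3] z 60.1 F [ 1.  -0.4  0.1] op 0.75 j6 -2.91
grip 11.2 rail [   0.5 -189.9] z 60.3 F [-1.4  1.6  4.9] op 0.148 j6 -2.91
[-3.14070150e+00 -6.91865552e-04 -5.69773306e-01]
turned 15.4 rail [  -1.1 -187.6] z 60.2 F [-6.9  6.1 11.6] op 0.149 j6 0.39
[ 3.14100803 -0.00420349  2.41409995] [ 1.25771773  1.39121047 -0.04545361]
```

```bash
cat >> h.py <<'E'
def ptr(tag,save=True):
    tiles=[]
    for n in("top","side"):
        im=np.mean([imaging.capture(n).astype(float) for _ in range(3)],0)
        u,v=proj(n,W(30,-109,21))[0].astype(int)
        c=np.clip(im[v-18:v+18,u-22:u+22],0,255).astype(np.uint8)
        tiles.append(cv2.resize(c,None,fx=9,fy=9,interpolation=cv2.INTER_CUBIC))
        h=cv2.cvtColor(c,cv2.COLOR_BGR2HSV)
        ys,xs=np.where((h[...,0]>18)&(h[...,0]<35)&(h[...,1]>90)&(h[...,2]>90))
        if len(xs):
            P=plane(n,np.c_[xs+u-22,ys+v-18],23); r=np.array([RL(p) for p in P]); print(n,"yellow",len(xs),r.mean(0).round(1),r.min(0).round(1),r.max(0).round(1))
        print(n,"crop origin",u-22,v-18)
    cv2.imwrite(f"pics/{tag}.png",np.hstack(tiles))
E
python3 -c "
from h import *
ptr('p1')"
```

```text
top yellow 15 [  11.8 -116.7] [ -17.9 -152.2] [  27.4 -109.7]
top crop origin 253 148
side crop origin 215 180
```

View pics/p1.png

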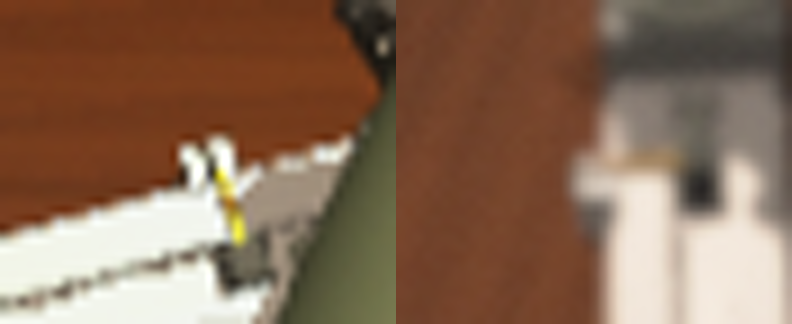

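```bash
cat >> h.py <<'E'
def prof():
    im=np.mean([imaging.capture("top").astype(np.float32) for _ in range(4)],0).astype(np.float32)
    ys=np.arange(-125,-94,.5)
    def band(x0,x1,z):
        xs=np.arange(x0,x1,.5);G=np.array([[W(x,y,z) for y in ys] for x in xs]).reshape(-1,3)
        q=proj("top",G).astype(np.float32).reshape(len(xs),len(ys),2)
        return cv2.remap(im,q[...,0],q[...,1],cv2.INTER_LINEAR)
    m=band(30,36,21).mean(2)  # marker
    p=band(15,25,23); yel=(p[...,1]+p[...,2])/2-p[...,0]
    print("marker",list(zip(ys[::2],m.mean(0)[::2].round().astype(int))))
    k=(ys>-121); a=np.clip(yel.mean(0)-20,0,None)*k
    print("yellow",list(zip(ys[::2],yel.mean(0)[::2].round().astype(int))),"centroid",(a*ys).sum()/a.sum())
E
python3 -c "
from h import *
prof()"
```

```text
marker [(np.float64(-125.0), np.int64(71)), (np.float64(-124.0), np.int64(71)), (np.float64(-123.0), np.int64(72)), (np.float64(-122.0), np.int64(73)), (np.float64(-121.0), np.int64(75)), (np.float64(-120.0), np.int64(80)), (np.float64(-119.0), np.int64(89)), (np.float64(-118.0), np.int64(124)), (np.float64(-117.0), np.int64(174)), (np.float64(-116.0), np.int64(219)), (np.float64(-115.0), np.int64(236)), (np.float64(-114.0), np.int64(237)), (np.float64(-113.0), np.int64(231)), (np.float64(-112.0), np.int64(201)), (np.float64(-111.0), np.int64(157)), (np.float64(-110.0), np.int64(119)), (np.float64(-109.0), np.int64(127)), (np.float64(-108.0), np.int64(163)), (np.float64(-107.0), np.int64(205)), (np.float64(-106.0), np.int64(227)), (np.float64(-105.0), np.int64(235)), (np.float64(-104.0), np.int64(234)), (np.float64(-103.0), np.int64(203)), (np.float64(-102.0), np.int64(157)), (np.float64(-101.0), np.int64(107)), (np.float64(-100.0), np.int64(81)), (np.float64(-99.0), np.int64(69)), (np.float64(-98.0), np.int64(66)), (np.float64(-97.0), np.int64(67)), (np.float64(-96.0), np.int64(67))
[... 473 characters left out ...]
)), (np.float64(-113.0), np.int64(88)), (np.float64(-112.0), np.int64(101)), (np.float64(-111.0), np.int64(95)), (np.float64(-110.0), np.int64(74)), (np.float64(-109.0), np.int64(46)), (np.float64(-108.0), np.int64(23)), (np.float64(-107.0), np.int64(10)), (np.float64(-106.0), np.int64(7)), (np.float64(-105.0), np.int64(7)), (np.float64(-104.0), np.int64(7)), (np.float64(-103.0), np.int64(6)), (np.float64(-102.0), np.int64(6)), (np.float64(-101.0), np.int64(6)), (np.float64(-100.0), np.int64(7)), (np.float64(-99.0), np.int64(7)), (np.float64(-98.0), np.int64(7)), (np.float64(-97.0), np.int64(6)), (np.float64(-96.0), np.int64(6)), (np.float64(-95.0), np.int64(6))] centroid -111.94195270838317
```

```bash
sed -i 's/    print("marker",.*/    k2=(ys>-112.5)\&(ys<-106.5); print("line",ys[k2][m.mean(0)[k2].argmin()])/; s/print("yellow",list.*,"centroid",/print("pointer",/' h.py
python3 - <<'E'
from h import *
ky=-.57
s=bot.get_state();p=s["tcp_pos"]
bot.movel(p,rot=[np.pi,0,ky-3.67],max_speed=60);prof()
s=st();print(s["orientation"])
bot.grip(0.6);bot.movel([*s["tcp_pos"][:2],150],max_speed=150)
bot.move_ptp(W(-150,-100,200),[np.pi,0,ky-3.67]); prof(); st()
E
```

```text
line -109.5
pointer -109.48476941255161
 16.6 rail [  -0.7 -187.4] z 60.3 F [0.8 2.7 1.3] op 0.147 j6 0.76
[ 3.14071470e+00 -4.17562737e-04  2.04439197e+00]
line -109.5
pointer -109.48279479035841
 18.8 rail [-149.1 -100.7] z 199.4 F [-0.5  0.3 -0.4] op 0.601 j6 0.72
```

Pointer is on the line. Now the first ticket, B.

```bash
cat >> h.py <<'E'
C0={"A":(135.5,226.2),"B":(186,228.2),"C":(247.1,236.9),"D":(321.4,237.3)}
PO={"A":(454,333.9,1.907),"B":(452.5,192.4,-1.495),"C":(431.8,20.2,-2.937),"D":(436.8,-190.8,-2.138)}
def blobs():
    im=imaging.capture("top");h=cv2.cvtColor(im,cv2.COLOR_BGR2HSV)
    m=((h[...,1]<75)&(h[...,2]>70)).astype(np.uint8);m[:200]=0;m[290:]=0;m[:,:60]=0;m[:,365:]=0
    n,l,s,c=cv2.connectedComponentsWithStats(m);return [c[i].round(1) for i in range(1,n) if s[i,4]>40]
def pick(k):
    x,y,a=PO[k];a=best([x,y,150],a)
    bot.grip(0.5,50); bot.move_ptp([x,y,140],[np.pi,0,a]); bot.movel([x,y,38],max_speed=130,threshold=12)
    bot.grip(0.0,50); st("picked "+k); bot.movel([x,y,100],max_speed=150)
def insert(yt,thr=9):
    a=best(W(0,152,100),TH+np.pi/2)
    bot.move_ptp(W(0,152,95),[np.pi,0,a]); bot.movel(W(0,152,45.2),max_speed=90,threshold=9); st("landed")
    s=bot.movel(W(0,85,45.2),max_speed=60,threshold=thr); st(f"mouth {s}")
    if not s: s=bot.movel(W(0,yt,45.2),max_speed=70,threshold=thr); st(f"in {s}")
    return s
E
python3 - <<'E'
from h import *
print(blobs())
pick("B"); print(insert(-76))
im=imaging.capture("top");cv2.imwrite("pics/i1.png",cv2.resize(im[140:275,120:335],None,fx=3.6,fy=3.6,interpolation=cv2.INTER_CUBIC))
E
```

```text
[array([201.8, 204.5]), array([135.5, 226.2]), array([186.1, 228.2]), array([247. , 236.9])]
picked B 22.2 rail [-68.3 182.6] z 38.8 F [-1.3 -0.7  6.3] op 0.107 j6 -1.39
landed 25.8 rail [ -1.2 152.1] z 44.6 F [ 0.4 -0.3  3. ] op 0.106 j6 1.47
mouth False 27.1 rail [-0.3 85.2] z 45.0 F [ 0.2 -0.2 -1. ] op 0.109 j6 1.35
in False 29.5 rail [ -0.  -75.7] z 45.2 F [ 0.4 -0.1 -0.7] op 0.111 j6 1.09
False
```

View pics/i1.png

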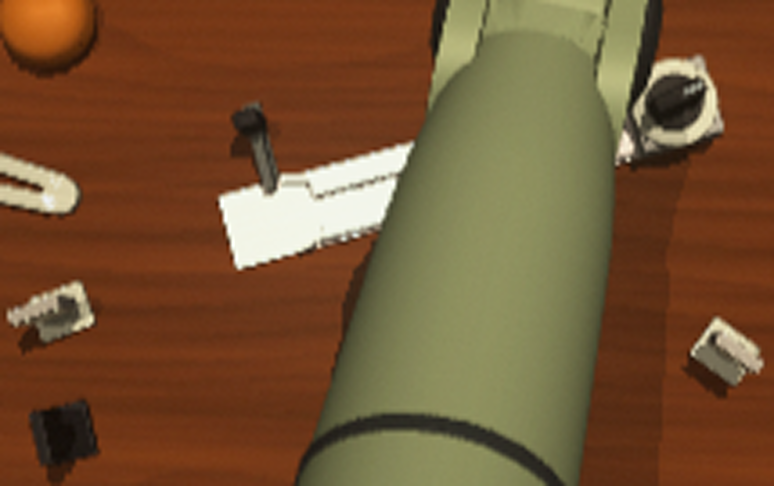

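Ticket B slid in with almost no force; the arm hides it at about (490,200). I'll seek the stop gently, then do C.

```bash
cat >> h.py <<'E'
def seat(yt,yend,thr=6):
    s=bot.movel(W(0,yend,45.2),max_speed=25,threshold=thr); q=st(f"seat {s}")
    y=RL(q["tcp_pos"])[1]
    bot.movel(W(0,y,45.2),max_speed=20)   # unload
    bot.grip(0.25); bot.movel(W(0,y,135),max_speed=180); return y
E
python3 - <<'E'
from h import *
y=seat(0,-92); print("B stop",y)
print(blobs())
pick("C"); s=insert(y+44+10)
if not s: y=seat(0,y+44-10); print("C",y)
bot.move_ptp(W(-150,0,200),bot.get_state()["orientation"]); prof(); print(blobs())
E
```

```text
seat True 29.9 rail [ -0.4 -79.7] z 44.7 F [0.1 1.7 4.4] op 0.107 j6 1.08
B stop -79.73697664576963
[array([199.9, 204.8]), array([135.5, 226.3]), array([321.4, 237.3])]
picked C 34.1 rail [-138.8   23.8] z 38.7 F [-0.4  0.   6.5] op 0.115 j6 -0.33
landed 36.8 rail [ -1.2 151.9] z 44.6 F [-0.4 -0.5  4.7] op 0.111 j6 1.47
mouth False 38.1 rail [-0.2 85.2] z 45.1 F [-0.8 -0.1 -1.2] op 0.112 j6 1.36
in False 39.8 rail [ -0.  -25.3] z 45.2 F [ 0.2  0.6 -0.9] op 0.107 j6 1.17
seat True 40.3 rail [ -0.5 -35.6] z 44.7 F [-0.2  0.8  1.5] op 0.107 j6 1.15
C -35.556892150491805
line -109.5
pointer -109.4865428471385
[array([200.3, 204.7]), array([135.4, 226.2]), array([321.4, 237.3])]
```

Run:
```python
from h import *
import sys
y=-35.6
for k in "DA":
    b=blobs(); d=min(np.hypot(*(np.array(c)-C0[k])) for c in b); print(k,d,b)
    if d>1.5: print("MOVED",k);break
    pick(k)
    if bot.get_state()["opening"]<.07: print("missed");break
    if insert(y+54): print("stopped");break
    y=seat(0,y+34); print(k,y)
else:
    bot.move_ptp(W(-150,0,200),bot.get_state()["orientation"]); prof(); print(blobs())
    cv2.imwrite("pics/i2.png",cv2.resize(imaging.capture("top")[140:275,120:335],None,fx=3.6,fy=3.6,interpolation=cv2.INTER_CUBIC))
```

```text
D 0.10000000000002274 [array([200.3, 204.7]), array([135.5, 226.2]), array([321.4, 237.2])]
picked D 46.4 rail [-196.6 -179.3] z 38.6 F [-0.5  0.5  4.7] op 0.11 j6 -1.57
landed 50.2 rail [ -1.2 151.8] z 44.4 F [-1.2 -0.7  5. ] op 0.112 j6 1.47
mouth False 51.4 rail [-0.1 85.3] z 45.1 F [ 0.1 -0.1 -1.3] op 0.11 j6 1.36
in False 52.5 rail [-0.1 18.8] z 45.1 F [ 1.   0.2 -1.8] op 0.111 j6 1.24
seat True 53.0 rail [-0.5  9.6] z 44.7 F [-0.2  0.7 -0.8] op 0.11 j6 1.22
D 9.594831330620854
A 0.10000000000002274 [array([135.5, 226.3])]
picked A 58.2 rail [-24.9 317.5] z 38.9 F [-0.7 -0.7  5.9] op 0.109 j6 -1.4
landed 61.7 rail [ -1.1 152.2] z 44.7 F [-1.3 -0.5  4.8] op 0.113 j6 1.47
mouth False 63.0 rail [-0.4 85.1] z 44.9 F [-0.3  0.3 -0.9] op 0.11 j6 1.35
in False 63.5 rail [-0. 63.] z 45.2 F [-0.2 -0.2 -1.6] op 0.111 j6 1.32
seat True 64.0 rail [-0.3 53. ] z 44.9 F [-0.5  2.9  3.4] op 0.11 j6 1.3
A 52.96051374374437
line -109.5
pointer -109.48440827358046
[array([200.3, 204.7])]
```

View pics/i2.png

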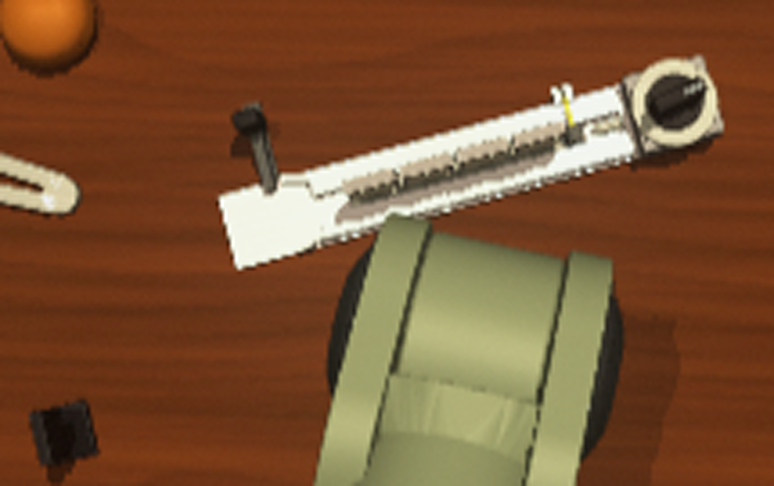

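Run:
```python
from h import *
a=best(W(75,130.5,140),TH+np.pi/2)
bot.grip(0.5,40)
bot.move_ptp(W(75,130.5,140),[np.pi,0,a]); bot.movel(W(75,130.5,33),max_speed=120,threshold=12)
bot.grip(0.0,30); st("grip")
print(bot.movel(W(30,130.5,33),max_speed=60,threshold=20)); st("near shut")
print(bot.movel(W(26,130.5,33),max_speed=15,threshold=12)); s=st("shut")
bot.grip(0.5); p=s["tcp_pos"]; bot.movel([p[0],p[1],140],max_speed=150)
bot.move_ptp(W(-170,60,230),[np.pi,0,a]); prof()
A=imaging.capture("top");B=imaging.capture("side")
u,v=proj("side",W(0,20,30))[0].astype(int)
cv2.imwrite("pics/f.png",np.vstack([cv2.resize(A[145:225,165:335],(790,300),interpolation=cv2.INTER_CUBIC),cv2.resize(B[v-75:v+75,u-190:u+200],(790,300),interpolation=cv2.INTER_CUBIC)]))
```

```text
grip 69.0 rail [ 75.1 130.5] z 33.9 F [-2.5 -1.2  5.9] op 0.157 j6 1.45
False
near shut 69.9 rail [ 29.8 130.5] z 33.9 F [-0.8  0.3  7.9] op 0.16 j6 1.44
True
shut 70.2 rail [ 28.9 130.5] z 34.0 F [0.7 0.7 1.7] op 0.156 j6 1.44
line -109.5
pointer -109.48786607903733
```

View pics/f.png

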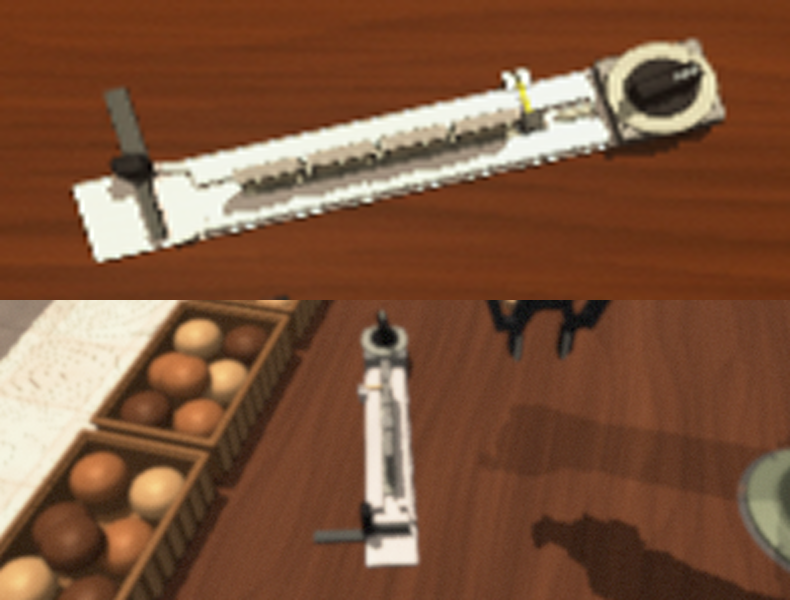

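Gate shut (grip at rail x 28.9 mm), pointer on the line, and four plates evenly spaced in one row at top-tile x 240 to 510. I'm handing it in.

```bash
python3 -c "
from h import *
print(blobs()); st(); print(bot.sign_off())"
```

```text
[array([201.8, 204.5])]
 72.7 rail [-169.7   60.2] z 229.6 F [-0.1 -0.8  0.4] op 0.502 j6 1.2
the job is handed in; nothing more can be done
None
```

I finished the ticket rail and handed it in at about 73 s. I opened the gate, turned the knob about 3.67 rad, slid all four grey metal-footed tickets in, and shut the gate.

- **Pointer:** it sits at rail y -109.49 mm and the line at -109.5 mm. The reading stayed the same after the tickets and after shutting the gate.
- **Row:** each ticket stopped on light contact, at rail y -79.7, -35.6, 9.6 and 53.0 mm. That gives spacings of 44.1, 45.2 and 43.4 mm. The small differences from 44 mm include the uncertainty of where I gripped each plate. The last image shows one even row.
- **Gate:** it closed onto its stop, with the grip at rail x 28.9 mm (29 mm is shut).
- **Other things:** I did not touch the look-alikes or the loose items, though I took no closing measurement of where they stand. The last mask found no ticket left in the counter strip where they had stood.

No check failed, and I never saw a ticket knocked aside.

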